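Unhook a chain of T-hook links into a three-tier organiser

ROBOT

A 6-joint arm with a two-finger parallel gripper is mounted at the origin on the work surface. World frame = base frame: x ahead of the robot, y to its left, z up, the work surface at z = 0. Lengths are in m, angles in rad, forces in N, time in s.
With the tool pointing down it reaches from about 0.35 to 0.775 m from the base axis. Payload 5.5 kg.
Tool frame: the origin (TCP) lies at the very end of the fingers, on their centre line; the grasp point (between the pads) lies 19 mm behind it (grip_point_offset is the distance from the TCP to the grasp point, in m); z points along the fingers, y is the direction in which the jaws open and shut (so a half turn about z gives the same grasp; the last joint's range is limited). The gripper opens to 85 mm and grips with 20 to 120 N. Pads are 22 mm wide; open, the fingers measure 114 mm over their backs; the gripper's body (76 mm by 85 mm) begins 54 mm behind the grasp point. The pads swing forward as they close: fully open they stand 13 mm farther back than shut.
Start: joints at [-1.416, 0.313, 0.046, 1.304, 0, 1.431], TCP at [0.167, -0.55, 0.231] pointing down, gripper open.
Joint ranges: [-2.76, 2.76], [-0.86, 1.69], [-1.03, 1.26], [-2.2, 2.34], [-1.47, 1.5], [-3.14, 3.14]. Speed limits (rad/s): [2.57, 2.57, 3.14, 3.14, 3.14, 3.14].

INTERFACE

Orientations are given as a unit quaternion [w, x, y, z].
In Python, from workcell import * gives the robot as it stands.
- The arm moves only by the shell command python3 -m crank 'ROWS' [OPENING] [FORCE]. ROWS is a JSON object of lists of equal length, an entry for each row: "travel": the shift along the tool's x, y, z in units of 40 mm (1.0 is 40 mm), a list of three; "turn": the turn about the tool's z in rad. In form: {"travel": [[x, y, z], ...], "turn": [turn, ...]}. A call has 1 to 5 rows; each row is the pose to reach, as a shift and turn from the pose commanded when the call began, along the tool's axes at that moment; what a row does not reach only later rows make up. A row lasts 1/12 s, in which the tool goes at most 41.7 mm and 7.16 degrees, less where a joint would pass 70% of its speed; a pose out of reach is approached as far as the arm can. A call with a gripper value outside its range is refused whole. OPENING is the finger opening in mm, from 0 to 85.4, set as the call begins (- or left out, the last holds). The fingers move at their own pace and stop on an object; FORCE is the grip in N (left out, the last holds). Time passes only in rows, so rows that repeat a pose let the fingers close. It gives the time, the measured TCP pose, the force and the opening at its end, in the units of the state.
- get_state(): the state, without advancing time (a new reading comes with each control period).
- read_camera(name): name is "scene" or "top" or "wrist"; returns a dict with "image" (420x560x3 uint8, red, green, blue), "K" (3x3 intrinsics, pixels), "R" (3x3) and "t" (3): a world point X has camera coordinates R X + t. Camera axes: x right, y down, z forward; pixel columns grow to the right and rows downward; lengths in m; the calibration is good to about 2 mm. A picture is of the moment at which its call begins. There is no depth.
- hand_in(): hands the job in, once; it reports no verdict.
The state is a dict: "clock": time; "joint_pos": joint angles; "qvel": joint speeds; "tau": joint torques, N m; "tcp_pos": TCP position; "orientation": TCP orientation; "wrist_force": force on the tool from outside, world axes, zero at the start; "ft_torque": the same for the moment, N m; "finger_gap": finger opening in m.
Only numpy, scipy, OpenCV 4.12 (cv2) and the standard library are available. Lean on these libraries where they do the work, as an engineer would, in place of code of your own. Each camera call takes 0.05 s, during which the arm holds its last target. There are 200 camera calls.

TASK

Three steel T-hook links lie on the desk hooked together in a chain. Starting from the end whose T-hook is free, lift and twist each link off the next, and put the links away in the desk organiser, one lying flat in each of its three tiers (any link in any tier). Leave the pot, the tape dispenser and the mouse where they are.

Things in the scene. Friction and masses are not known exactly. Their poses are not given: they have to be found in the camera images.
- end_link_grip (a point): End link of the chain (its T-hook is free). All links: bare steel, 140 x 27 mm, 160 g, a flat strip 5 mm thick with an upright tab 22 mm long (x), 8 mm thick (y), z 5 to 50 mm, to pinch across its thickness from above. Point: on the tab, 35 mm above the link's underside, 54 mm from the slot's centre, 50 mm from the hook's post. x runs along the link from eye to hook, z up.
- end_link_eye (a point): Centre of the end link's slot. Eye: closed loop 52 x 27 mm outside, z 8 to 13 mm, slot 40 mm along x by 15 mm; a riser 26 to 32 mm from its centre steps down to the strip. It sits around the middle link's post, under its T-hook, slot across the T bar (links in line, up to 0.3 rad off): a straight lift catches and drags that link up.
- middle_link_hook (a point): Top of the middle link's T-hook, on its 8 mm post's axis, 34.5 mm above the underside, 104 mm from its own slot; the strip ends 10 mm beyond. 6 mm bar along the link's y, 32 mm tip to tip, lowest 24.5 mm up. To unhook: raise the link above by a few mm (11 mm of play), turn it about this post either way until the links are square (within 10 deg), then lift straight off (27 mm clears).
- middle_link_grip (a point): Middle link: same shape, point and axes as for the end link.
- middle_link_eye (a point): Centre of the middle link's slot, which sits around the first link's post under its T-hook in the same way.
- first_link_hook (a point): Top of the first link's T-hook: the same point, shape and way of unhooking as for the middle link.
- first_link_grip (a point): First link, at the other end of the chain (its eye is empty): same shape, point and axes as for the end link.
- low_tier (a point): Inner floor centre of the lowest tier of the stainless desk organiser (fixed): three open trays rising like stairs away from the robot, 80 mm apart in x, 30 mm in z. x to the higher tiers, y along the trays. Each is 73.5 (x) by 184 mm (y) inside, walls 3 mm thick, 17 mm high; floor here 3 mm above the desk. A link fits lengthwise along y, either way round; spread fingers under 60 mm over their backs.
- mid_tier (a point): Inner floor centre of the middle tier, 33 mm above the desk; axes and sizes as for the lowest.
- high_tier (a point): Inner floor centre of the highest tier, 63 mm above the desk; axes and sizes as for the lowest.
- pot: Bystander: green ceramic succulent pot, 80 mm across and about 100 mm tall with the plant; origin at the centre of its underside.
- dispenser: Bystander: black plastic tape dispenser, 55 x 130 x 81 mm; origin at the centre of its underside, y along its length.
- mouse: Bystander: white computer mouse, 62 x 105 x 33 mm; origin at the centre of its underside, y along its length.
There are look-alikes about, which are no part of the job. Leave any green look-alike of the part that bears first_link_hook alone. Leave any orange look-alike of the part that bears end_link_grip alone.

How it is judged:
By the outcome, as a careful person would: the job done as asked, in the order asked, and still so for the second after the job is handed in, with the robot touching nothing.
It also fails if it takes over 72 s, if anything falls off the work surface, if the arm or the gripper's body presses on something with over 40 N, if the wrist force passes 120 N, or if a joint passes its speed limit or range.

## Working session

There is one attempt and no reset: what is moved stays moved. The work goes in short steps, Python scripts to look and compute and a shell command to move; the robot and the scene stay as the last step left them, time stands still between calls to the robot, and variables do not carry over. Pictures are saved under pics/ and viewed, about 8 in all and at most 12, crops included, and the job is handed in when it is done.

```bash
mkdir -p pics; ls
python3 - <<'E'
from workcell import *
import cv2,numpy as np,pickle
s=get_state();print(s)
d={}
for n in ("scene","top"):
    c=read_camera(n);d[n]=c
    cv2.imwrite(f"pics/{n}0.png",cv2.cvtColor(c["image"],cv2.COLOR_RGB2BGR))
    print(n,c["K"],c["R"],c["t"], -c["R"].T@c["t"])
pickle.dump(d,open("cam0.pkl","wb"))
E
```

```text
pics
{'clock': 0.0, 'joint_pos': array([-1.41560792e+00,  3.13969653e-01,  4.49704600e-02,  1.30361619e+00,
        2.48484422e-05,  1.43119055e+00]), 'qvel': array([-0.00230913, -0.00135927,  0.00095766, -0.00146202, -0.00051376,
       -0.00034838]), 'tau': array([-3.07777032e-05, -4.80628145e+01,  2.98531741e+01,  1.94467854e-02,
       -2.32015336e-04, -1.05095333e-05]), 'tcp_pos': array([ 0.16697565, -0.54967725,  0.2304229 ]), 'orientation': array([-9.09597906e-04,  9.89156294e-01,  1.46863877e-01,  5.33748412e-06]), 'wrist_force': array([-0.32763053, -0.44038541,  0.43751489]), 'ft_torque': array([ 0.00048016, -0.00704716,  0.03565296]), 'finger_gap': 0.08535288071062236}
scene [[482.23646589   0.         282.29779126]
 [  0.         482.23646589 216.61455509]
 [  0.           0.           1.        ]] [[-0.62992053  0.77664902 -0.00405409]
 [ 0.55964261  0.45028035 -0.6957354 ]
 [-0.53851674 -0.44052685 -0.71828672]] [ 0.38900049 -0.23634807  1.57872329] [1.22747876 0.49977605 0.9711173 ]
top [[436.61832869   0.         278.2923009 ]
 [  0.         436.61832869 206.54077337]
 [  0.           0.           1.        ]] [[-0.01378634 -0.99990341  0.00176565]
 [-0.98000665  0.01316144 -0.19852896]
 [ 0.19848655 -0.00446734 -0.98009343]] [-0.07573768  0.57171428  1.0662693 ] [ 0.34759954 -0.07849156  1.15867911]
```

View pics/top0.png

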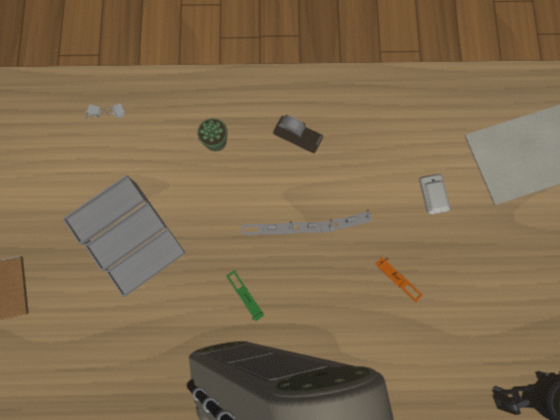

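View pics/scene0.png

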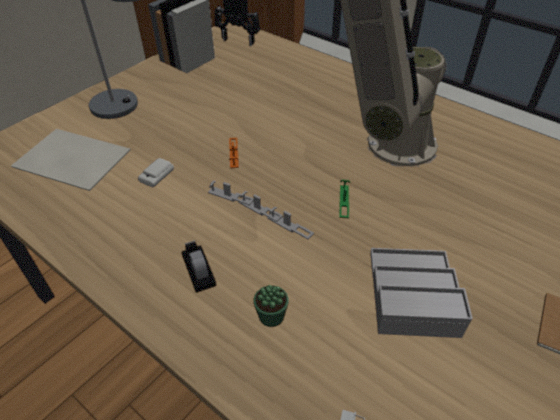

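The top view shows the grey chain from its empty eye at (240,229) to its free T-hook at (370,213). The green look-alike is at (245,295), the orange one at (398,279), and the organiser is at (125,235). I'll confirm the chain in an enlarged crop and measure the blobs.

```bash
cat > h.py <<'E'
import numpy as np,cv2
def ray(c,u,v,z):
    d=c["R"].T@np.linalg.inv(c["K"])@np.array([u,v,1.]); o=-c["R"].T@c["t"]
    return o+d*(z-o[2])/d[2]
def tri(c1,p1,c2,p2):
    A=[];b=[]
    for c,p in((c1,p1),(c2,p2)):
        d=c["R"].T@np.linalg.inv(c["K"])@np.array([*p,1.]);d/=np.linalg.norm(d);o=-c["R"].T@c["t"]
        P=np.eye(3)-np.outer(d,d);A.append(P);b.append(P@o)
    return np.linalg.lstsq(np.vstack(A),np.hstack(b),rcond=None)[0]
def proj(c,X):
    q=c["K"]@(c["R"]@np.asarray(X)+c["t"]);return q[:2]/q[2]
E
python3 - <<'E'
import pickle,cv2,numpy as np
from h import *
d=pickle.load(open("cam0.pkl","rb"))
a=d["top"]["image"][200:250,230:380]; b=d["scene"]["image"][175:245,200:320]
a=cv2.resize(a,None,fx=5.2,fy=5.2,interpolation=cv2.INTER_CUBIC);b=cv2.resize(b,None,fx=4.6,fy=4.6,interpolation=cv2.INTER_CUBIC)
im=np.zeros((600,790,3),np.uint8);im[:260,:780]=a[:260,:780];im[265:265+322,:552]=b[:322,:552]
cv2.imwrite("pics/crop0.png",cv2.cvtColor(im,cv2.COLOR_RGB2BGR))
for p in((240,229),(272,228),(311,226),(348,220),(370,213)):print(p,ray(d["top"],*p,0.02))
for p in((66,219),(126,178),(184,252),(125,294)):print(p,ray(d["top"],*p,0.05))
E
```

```text
(240, 229) [0.51922452 0.01796744 0.02      ]
(272, 228) [ 0.52074545 -0.0663101   0.02      ]
(311, 226) [ 0.52468369 -0.16921762  0.02      ]
(348, 220) [ 0.53940497 -0.26755296  0.02      ]
(370, 213) [ 0.55744502 -0.32680871  0.02      ]
(66, 219) [0.54674987 0.46323102 0.05      ]
(126, 178) [0.65389522 0.31496742 0.05      ]
(184, 252) [0.45770818 0.15721272 0.05      ]
(125, 294) [0.35522756 0.3009164  0.05      ]
```

View pics/crop0.png

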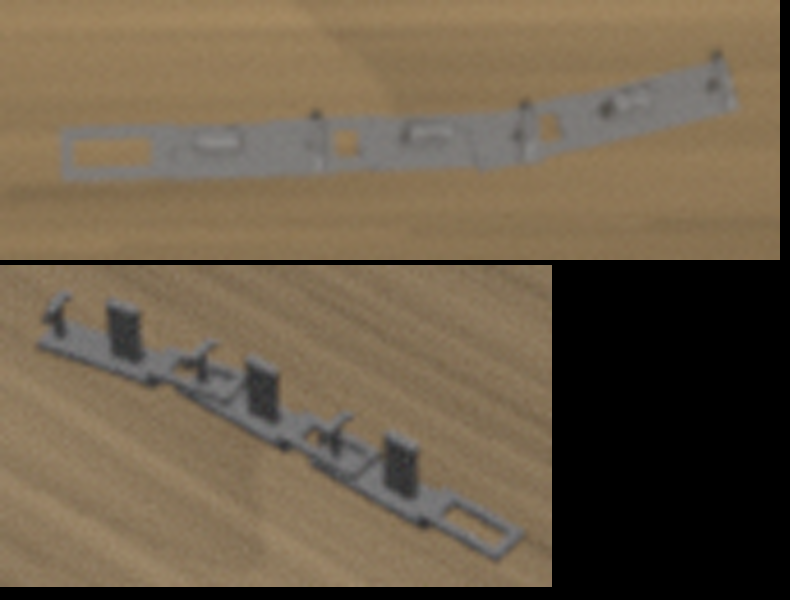

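The crop confirms the three bare-steel links. The free T-hook is at the right end (top view about (370,213)), so that is the end link. The green and orange parts are the look-alikes. Next I'll triangulate the tab tops and organiser.

Run:
```python
import pickle
from h import *
d=pickle.load(open("cam0.pkl","rb"));T,S=d["top"],d["scene"]
for n,p,q in(("end",(351.5,218.8),(226.7,183.7)),("mid",(313.3,225),(257,196.3)),("first",(271.7,226.9),(287.2,212.4))):
    print(n,tri(T,p,S,q).round(3),ray(T,*p,.05).round(3),ray(S,*q,.05).round(3))
a=ray(T,351.5,218.8,.05)
psi=.295;dx=a[:2]-np.array([.167,-.55])
print("to end in tool units",(np.array([[np.cos(psi),np.sin(psi)],[np.sin(psi),-np.cos(psi)]])@dx/.04).round(2))
a=cv2.resize(T["image"][165:305,50:200],None,fx=4,fy=4,interpolation=cv2.INTER_CUBIC)
cv2.imwrite("pics/org0.png",cv2.cvtColor(a,cv2.COLOR_RGB2BGR))
```

```text
end [ 0.536 -0.271  0.052] [ 0.537 -0.272  0.05 ] [ 0.535 -0.271  0.05 ]
mid [ 0.521 -0.171  0.05 ] [ 0.523 -0.173  0.05 ] [ 0.52  -0.169  0.05 ]
first [ 0.518 -0.065  0.051] [ 0.519 -0.066  0.05 ] [ 0.516 -0.065  0.05 ]
to end in tool units [10.88 -3.96]
```

View pics/org0.png

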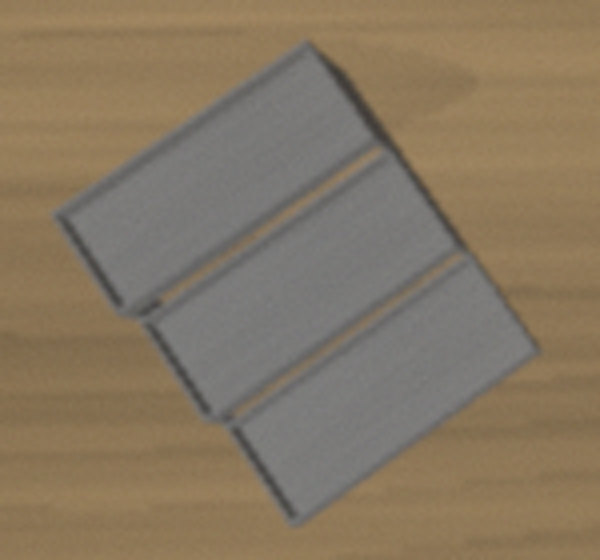

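```bash
cat > plan.py <<'E'
import numpy as np,sys,json,math
# usage: plan.py x y z psi | x y z psi ... ; first = start pose (commanded), psi = yaw of tool x, tool z down
def plan(wps,vmax=.95,wmax=.12):
    p=np.array(wps[0],float)
    for w in wps[1:]:
        w=np.array(w,float); s=w-p
        n=max(1,math.ceil(max(np.linalg.norm(s[:3])/.04/vmax,abs(s[3])/wmax)-1e-6)); p0=p.copy(); k=0
        print("->",w)
        while k<n:
            m=min(5,n-k); c,sn=math.cos(p[3]),math.sin(p[3]); A=np.array([[c,sn,0],[sn,-c,0],[0,0,-1]])
            T=[];U=[]
            for j in range(1,m+1):
                q=p0+s*(k+j)/n
                T.append((A@(q[:3]-p[:3])/.04).round(2).tolist());U.append(round(p[3]-q[3],2))
            print(json.dumps({"travel":T,"turn":U}).replace(" ",""))
            p[:3]+=A.T@np.array(T[-1])*.04;p[3]-=U[-1];k+=m
    print("end cmd",p.round(4).tolist())
    return p
if __name__=="__main__":
    plan([list(map(float,w.split())) for w in sys.argv[1].split("|")])
E
python3 plan.py "0.167 -0.55 0.2305 0.295|0.53 -0.26 0.17 1.72"
python3 - <<'E'
import pickle
from h import *
d=pickle.load(open("cam0.pkl","rb"));T=d["top"]
for n,z,P in(("low",.02,((232,422),(468,255),(540,350),(295,525))),("mid",.05,((145,320),(388,150),(468,248),(213,420))),("high",.08,((57,213),(310,42),(385,147),(125,315)))):
    Q=np.array([ray(T,50+u/4,165+v/4,z)[:2] for u,v in P]);a=Q[1]-Q[0];b=Q[2]-Q[3];e=(Q[0]-Q[3]+Q[1]-Q[2])/2
    print(n,Q.mean(0).round(3),"len",np.linalg.norm(a),np.linalg.norm(b),"w",np.linalg.norm(e),"yaw y",np.degrees(np.arctan2(*(-(a+b))[::-1])),"yaw x",np.degrees(np.arctan2(e[1],e[0])))
E
```

```text
-> [ 0.53 -0.26  0.17  1.72]
{"travel":[[0.83,-0.33,0.12],[1.66,-0.66,0.23],[2.49,-0.99,0.35],[3.32,-1.32,0.47],[4.15,-1.65,0.58]],"turn":[-0.11,-0.22,-0.33,-0.44,-0.55]}
{"travel":[[0.88,0.15,0.12],[1.76,0.3,0.23],[2.64,0.45,0.35],[3.52,0.61,0.47],[4.4,0.76,0.58]],"turn":[-0.11,-0.22,-0.33,-0.44,-0.55]}
{"travel":[[0.68,0.59,0.12],[1.35,1.18,0.24],[2.02,1.77,0.35]],"turn":[-0.11,-0.22,-0.33]}
end cmd [0.53, -0.26, 0.1701, 1.725]
low [0.437 0.261] len 0.18278908361016794 0.1882400446891712 w 0.07960936017689009 yaw y 125.67916693000298 yaw x 35.94956501553809
mid [0.501 0.306] len 0.18460102059115113 0.18946407453667508 w 0.08195743723472255 yaw y 125.21901739557211 yaw x 38.289592552107045
high [0.564 0.352] len 0.18715609892542398 0.18756545793413837 w 0.08314824521301917 yaw y 124.66324586034607 yaw x 36.30476760252926
```

```bash
python3 -m crank '{"travel":[[0.83,-0.33,0.12],[1.66,-0.66,0.23],[2.49,-0.99,0.35],[3.32,-1.32,0.47],[4.15,-1.65,0.58]],"turn":[-0.11,-0.22,-0.33,-0.44,-0.55]}' 60
python3 -m crank '{"travel":[[0.88,0.15,0.12],[1.76,0.3,0.23],[2.64,0.45,0.35],[3.52,0.61,0.47],[4.4,0.76,0.58]],"turn":[-0.11,-0.22,-0.33,-0.44,-0.55]}'
python3 -m crank '{"travel":[[0.68,0.59,0.12],[1.35,1.18,0.24],[2.02,1.77,0.35],[2.02,1.77,0.35],[2.02,1.77,0.35]],"turn":[-0.11,-0.22,-0.33,-0.33,-0.33]}'
python3 - <<'E'
from workcell import *
import cv2,pickle
c=read_camera("wrist");pickle.dump(c,open("w1.pkl","wb"))
print(c["K"][0],-c["R"].T@c["t"],c["R"]);cv2.imwrite("pics/w1.png",cv2.cvtColor(c["image"],cv2.COLOR_RGB2BGR));s=get_state();print(s["joint_pos"],s["wrist_force"])
E
```

```text
clock: 0.52
tcp_pos: [0.3075, -0.4374, 0.2074]
orientation: [-0.0, 0.911, 0.412, -0.0]
wrist_force: [0.4, -0.6, -0.3]
finger_gap: 0.06
clock: 0.93
tcp_pos: [0.4473, -0.3259, 0.1843]
orientation: [-0.0, 0.765, 0.644, -0.0]
wrist_force: [-0.3, -0.2, -0.4]
finger_gap: 0.06
clock: 1.35
tcp_pos: [0.5309, -0.2584, 0.1698]
orientation: [-0.001, 0.649, 0.76, -0.0]
wrist_force: [-0.2, -1.1, 0.6]
finger_gap: 0.0601
[309.06678655   0.         276.29799674] [ 0.52117916 -0.18970105  0.31271779] [[ 0.98766452  0.15656898 -0.0022238 ]
 [ 0.15109801 -0.94923389  0.27590654]
 [ 0.0410875  -0.27283911 -0.9611819 ]]
[-5.90920035e-01  3.67079455e-01 -2.80228353e-02  1.17726307e+00
 -5.03276661e-04  8.25084794e-01] [-0.09159574 -0.43792017 -0.81974136]
```

View pics/w1.png

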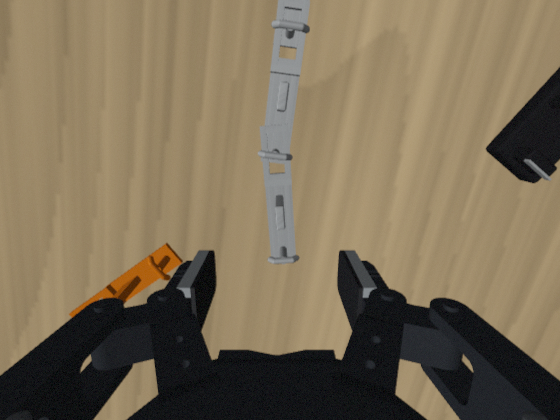

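Run:
```python
import pickle
from h import *
c=pickle.load(open("w1.pkl","rb"));I=c["image"]
f=lambda r:cv2.resize(I[r:r+140,245:335],None,fx=4.2,fy=4.2,interpolation=cv2.INTER_CUBIC)
cv2.imwrite("pics/w1c.png",cv2.cvtColor(np.hstack([f(0),f(130)]),cv2.COLOR_RGB2BGR))
```

```text
(no output)
```

View pics/w1c.png

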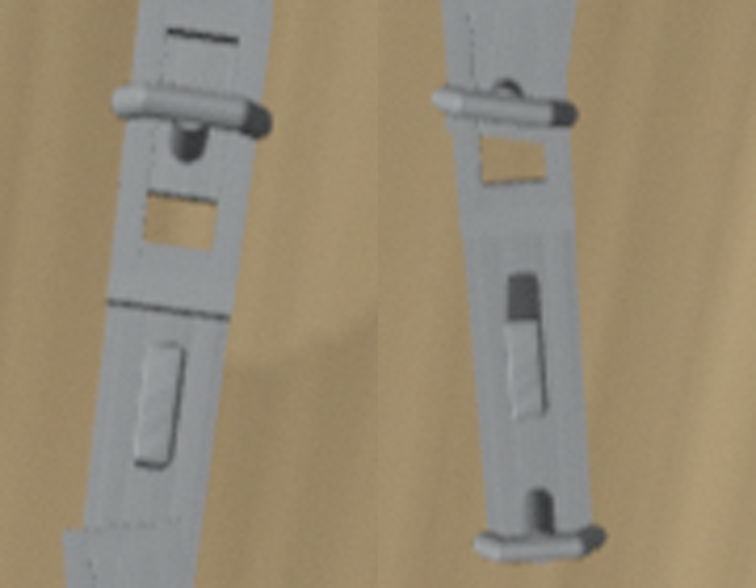

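Run:
```python
import pickle
from h import *
c=pickle.load(open("w1.pkl","rb"))
P={"endtab":(280.2,217.6,.05),"endhook":(283.8,259,.03),"midhook":(275.5,155.2,.03),"endslotEdge":(277.5,173.5,.011),"midtab":(283,96.2,.05),"firsthook":(290.2,25.7,.03),"midslotEdge":(287.4,58.1,.011)}
W={k:ray(c,*v)[:2] for k,v in P.items()}
for k,v in W.items():print(k,v.round(4))
def yaw(a,b):return np.arctan2(*(W[b]-W[a])[::-1])
for a,b in(("endtab","endhook"),("endslotEdge","endtab"),("midhook","endtab"),("midtab","midhook"),("midslotEdge","midtab"),("firsthook","midtab")):
    print(a,b,round(yaw(a,b),3),np.linalg.norm(W[a]-W[b]).round(4))
for n,(l,r) in {"end":((478,546),(605,537)),"mid":((436,97),(576,114))}.items():
    a,b=[ray(c,245+(x-378)/4.2,130+y/4.2,.0275)[:2] for x,y in(l,r)];print(n,"bar len",np.linalg.norm(a-b),"perp yaw",np.arctan2(*(b-a)[::-1])-np.pi/2)
a,b=[ray(c,245+x/4.2,y/4.2,.0275)[:2] for x,y in((115,100),(270,122))];print("first bar",np.linalg.norm(a-b),"perp yaw",np.arctan2(*(b-a)[::-1])-np.pi/2)
```

```text
endtab [ 0.5374 -0.2735]
endhook [ 0.5491 -0.3222]
midhook [ 0.5249 -0.2217]
endslotEdge [ 0.5299 -0.2413]
midtab [ 0.5232 -0.1722]
firsthook [ 0.5204 -0.1165]
midslotEdge [ 0.5222 -0.1373]
endtab endhook -1.334 0.0501
endslotEdge endtab -1.341 0.0331
midhook endtab -1.334 0.0532
midtab midhook -1.538 0.0496
midslotEdge midtab -1.541 0.0349
firsthook midtab -1.52 0.0558
end bar len 0.03057763771435974 perp yaw -1.335167365373035
mid bar len 0.03075058755043985 perp yaw -1.533288058609297
first bar 0.03063170992740274 perp yaw -1.5397373444681952
```

The wrist view gives a consistent set of points: tab to hook is 50.1 mm and the bars measure about 31 mm. The end tab is at (0.5374,-0.2735), yaw -1.335, and the middle link's post is at (0.5249,-0.2217). Next I'll grasp the end link.

```bash
python3 plan.py "0.53 -0.26 0.1701 1.725|0.5374 -0.2735 0.06 1.807|0.5374 -0.2735 0.016 1.807"
```

```text
-> [ 0.5374 -0.2735  0.06    1.807 ]
{"travel":[[-0.12,0.04,0.92],[-0.24,0.09,1.84],[-0.36,0.13,2.75]],"turn":[-0.03,-0.05,-0.08]}
-> [ 0.5374 -0.2735  0.016   1.807 ]
{"travel":[[-0.0,0.0,0.55],[-0.0,0.0,1.1]],"turn":[-0.0,-0.0]}
end cmd [0.5374, -0.2734, 0.0161, 1.805]
```

```bash
python3 -m crank '{"travel":[[-0.12,0.04,0.92],[-0.24,0.09,1.84],[-0.36,0.13,2.75],[-0.36,0.13,2.75]],"turn":[-0.03,-0.05,-0.08,-0.08]}' 40
python3 -m crank '{"travel":[[0,0,0.4],[0,0,0.8],[0,0,1.1],[0,0,1.1]],"turn":[0,0,0,0]}'
python3 -m crank '{"travel":[[0,0,0],[0,0,0],[0,0,0],[0,0,0],[0,0,0]],"turn":[0,0,0,0,0]}' 0 80
python3 -m crank '{"travel":[[0,0,-0.07],[0,0,-0.15],[0,0,-0.15]],"turn":[0,0,0]}'
```

```text
clock: 1.73
tcp_pos: [0.5323, -0.2727, 0.054]
orientation: [-0.006, 0.621, 0.784, -0.001]
wrist_force: [-1.8, 1.3, -1.2]
finger_gap: 0.0399
clock: 2.07
tcp_pos: [0.5356, -0.2739, 0.0163]
orientation: [-0.002, 0.621, 0.784, -0.0]
wrist_force: [-0.3, 0.2, 0.3]
finger_gap: 0.0398
clock: 2.48
tcp_pos: [0.5382, -0.2746, 0.0186]
orientation: [0.001, 0.62, 0.785, -0.0]
wrist_force: [-1.4, -0.6, 5.7]
finger_gap: 0.0069
clock: 2.73
tcp_pos: [0.5378, -0.2737, 0.0236]
orientation: [0.0, 0.62, 0.785, 0.0]
wrist_force: [-0.0, 0.5, -2.1]
finger_gap: 0.0066
```

```bash
for i in 1; do python3 -m crank '{"travel":[[0.01,0.15,0],[0.03,0.31,0],[0.08,0.45,0],[0.14,0.59,0]],"turn":[-0.114,-0.228,-0.342,-0.456]}'
python3 -m crank '{"travel":[[0.01,0.15,0],[0.03,0.31,0],[0.08,0.45,0],[0.14,0.59,0]],"turn":[-0.114,-0.228,-0.342,-0.456]}'
python3 -m crank '{"travel":[[0.01,0.15,0],[0.03,0.31,0],[0.08,0.45,0],[0.14,0.59,0],[0.14,0.59,0]],"turn":[-0.114,-0.228,-0.342,-0.456,-0.456]}'; done
python3 - <<'E'
from workcell import *
import cv2,pickle
c=read_camera("wrist");pickle.dump(c,open("w2.pkl","wb"))
cv2.imwrite("pics/w2.png",cv2.cvtColor(c["image"],cv2.COLOR_RGB2BGR));s=get_state();print(s["tcp_pos"],s["joint_pos"],s["wrist_force"],s["ft_torque"])
E
```

```text
clock: 3.07
tcp_pos: [0.5593, -0.2626, 0.0227]
orientation: [-0.0, 0.424, 0.906, 0.0]
wrist_force: [0.1, 0.1, -1.3]
finger_gap: 0.0062
clock: 3.4
tcp_pos: [0.5739, -0.243, 0.0226]
orientation: [-0.0, 0.208, 0.978, 0.0]
wrist_force: [0.6, -0.2, -0.6]
finger_gap: 0.0065
clock: 3.82
tcp_pos: [0.5781, -0.2182, 0.0225]
orientation: [-0.0, -0.018, 1.0, 0.001]
wrist_force: [0.5, 0.5, -1.3]
finger_gap: 0.0065
[ 0.57825966 -0.21890841  0.02260093] [-4.91638242e-01  5.29650305e-01 -1.59141757e-01  8.82755211e-01
 -5.27036053e-06 -5.21616883e-01] [ 0.55710126 -0.94516333 -1.38653834] [-0.03983407 -0.03844227 -0.08109944]
```

View pics/w2.png

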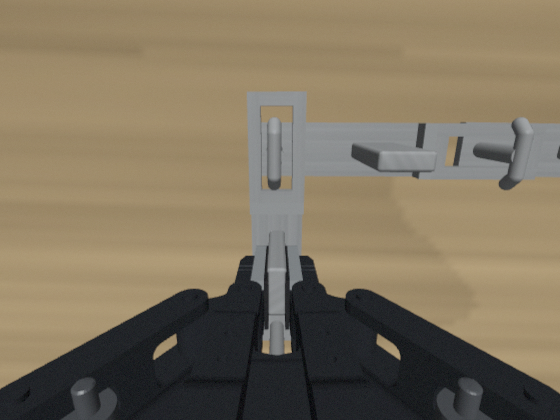

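```bash
python3 - <<'E'
import pickle
from h import *
c=pickle.load(open("w2.pkl","rb"))
for n,z,P in(("bar",.0275,((275,118),(275,189))),("slot",.0185,((276,106),(276,191))),("slotW",.0185,((261,150),(292,150))),("barW",.0275,((268,150),(281,150)))):
    a,b=[ray(c,*p,z) for p in P];print(n,a.round(4),b.round(4),np.linalg.norm(a-b).round(4),((a+b)/2).round(4))
E
python3 plan.py "0 0 0.0221 0|0 0 0.13 0"
```

```text
bar [ 0.5088 -0.2219  0.0275] [ 0.54   -0.2209  0.0275] 0.0312 [ 0.5244 -0.2214  0.0275]
slot [ 0.5036 -0.2217  0.0185] [ 0.543  -0.2203  0.0185] 0.0394 [ 0.5233 -0.221   0.0185]
slotW [ 0.5235 -0.228   0.0185] [ 0.523  -0.2135  0.0185] 0.0146 [ 0.5232 -0.2208  0.0185]
barW [ 0.5225 -0.2246  0.0275] [ 0.5223 -0.2188  0.0275] 0.0057 [ 0.5224 -0.2217  0.0275]
-> [0.   0.   0.13 0.  ]
{"travel":[[0.0,0.0,-0.9],[0.0,0.0,-1.8],[0.0,0.0,-2.7]],"turn":[0.0,0.0,0.0]}
end cmd [0.0, 0.0, 0.1301, 0.0]
```

The T bar is centred in the slot to about 1 mm in both directions, and the links are square. I'll lift straight off and carry the link to the high tier.

```bash
python3 -m crank '{"travel":[[0,0,-0.3],[0,0,-0.7],[0,0,-1.3],[0,0,-2.0],[0,0,-2.7]],"turn":[0,0,0,0,0]}'
python3 plan.py "0.5784 -0.2190 0.1301 3.173|0.570 0.344 0.135 2.20|0.570 0.344 0.083 2.20"
python3 - <<'E'
from workcell import *
import cv2,pickle
from h import *
c=read_camera("scene");pickle.dump(c,open("s2.pkl","wb"));I=c["image"]
print(get_state()["wrist_force"], [proj(c,p) for p in((0.5249,-.2217,.03),(.58,-.22,.12))])
a=cv2.resize(I[120:250,170:340],None,fx=4,fy=4);cv2.imwrite("pics/s2.png",cv2.cvtColor(a,cv2.COLOR_RGB2BGR))
E
```

```text
clock: 4.28
tcp_pos: [0.5778, -0.2198, 0.1314]
orientation: [-0.001, -0.014, 1.0, 0.0]
wrist_force: [0.5, -0.1, -1.6]
finger_gap: 0.007
-> [0.57  0.344 0.135 2.2  ]
{"travel":[[-0.02,0.94,-0.01],[-0.03,1.88,-0.02],[-0.05,2.81,-0.02],[-0.06,3.75,-0.03],[-0.08,4.69,-0.04]],"turn":[0.06,0.13,0.19,0.26,0.32]}
{"travel":[[0.28,0.9,-0.01],[0.56,1.79,-0.02],[0.84,2.69,-0.03],[1.12,3.58,-0.03],[1.41,4.48,-0.04]],"turn":[0.07,0.13,0.2,0.26,0.33]}
{"travel":[[0.55,0.76,-0.01],[1.11,1.51,-0.02],[1.66,2.27,-0.03],[2.22,3.03,-0.03],[2.77,3.78,-0.04]],"turn":[0.06,0.13,0.19,0.26,0.32]}
-> [0.57  0.344 0.083 2.2  ]
{"travel":[[0.0,0.0,0.65],[0.0,0.0,1.3]],"turn":[0.0,0.0]}
end cmd [0.5701, 0.3439, 0.0829, 2.203]
[ 2.54492402 -0.94178918  2.56379479] [array([242.25134951, 194.37159322]), array([226.52507035, 181.00476319])]
```

```bash
python3 -m crank '{"travel":[[-0.02,0.94,-0.01],[-0.03,1.88,-0.02],[-0.05,2.81,-0.02],[-0.06,3.75,-0.03],[-0.08,4.69,-0.04]],"turn":[0.06,0.13,0.19,0.26,0.32]}'
python3 -m crank '{"travel":[[0.28,0.9,-0.01],[0.56,1.79,-0.02],[0.84,2.69,-0.03],[1.12,3.58,-0.03],[1.41,4.48,-0.04]],"turn":[0.07,0.13,0.2,0.26,0.33]}'
python3 -m crank '{"travel":[[0.55,0.76,-0.01],[1.11,1.51,-0.02],[1.66,2.27,-0.03],[2.22,3.03,-0.03],[2.77,3.78,-0.04]],"turn":[0.06,0.13,0.19,0.26,0.32]}'
python3 -m crank '{"travel":[[0,0,0],[0,0,0]],"turn":[0,0]}'
python3 - <<'E'
from workcell import *
import cv2,pickle
c=read_camera("wrist");pickle.dump(c,open("w3.pkl","wb"))
cv2.imwrite("pics/w3.png",cv2.cvtColor(c["image"],cv2.COLOR_RGB2BGR));s=get_state();print(s["tcp_pos"],s["joint_pos"],s["wrist_force"])
E
```

```text
clock: 4.75
tcp_pos: [0.5755, -0.031, 0.1324]
orientation: [0.0, 0.148, 0.989, -0.0]
wrist_force: [0.4, 0.2, -2.1]
finger_gap: 0.0069
clock: 5.17
tcp_pos: [0.5727, 0.1572, 0.134]
orientation: [0.0, 0.308, 0.951, -0.0]
wrist_force: [-0.0, -0.5, -1.3]
finger_gap: 0.0065
clock: 5.58
tcp_pos: [0.5701, 0.3449, 0.1354]
orientation: [0.0, 0.455, 0.89, -0.0]
wrist_force: [1.4, -0.3, -1.0]
finger_gap: 0.007
clock: 5.75
tcp_pos: [0.5698, 0.3452, 0.1349]
orientation: [0.0, 0.452, 0.892, -0.0]
wrist_force: [-0.3, -0.0, -1.8]
finger_gap: 0.0068
[0.56990009 0.34367917 0.13497661] [ 4.22427114e-01  5.28534502e-01  1.36006680e-01  1.17913803e+00
 -5.87744763e-04  1.36124471e+00] [-0.80421074 -0.13331871 -1.56831375]
```

View pics/w3.png

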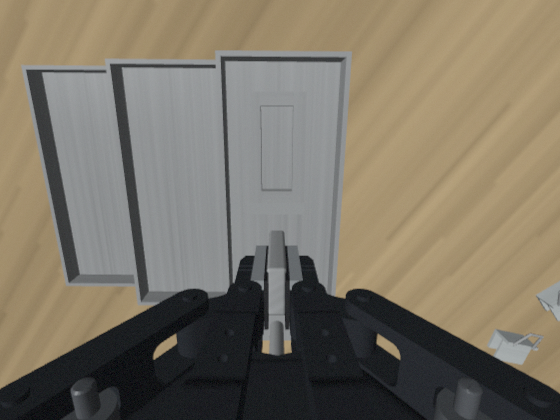

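Run:
```python
import pickle
from h import *
c=pickle.load(open("w3.pkl","rb"))
a,b=[ray(c,*p,.08)[:2] for p in((218,54),(350,54))];e=(b-a)/np.linalg.norm(b-a);yv=np.array([-e[1],e[0]])
print(np.linalg.norm(b-a),"xyaw",np.arctan2(e[1],e[0]),"centre",(a+b)/2-.095*yv)
for z,P in((.05,((107,64),(140,304))),(.02,((25,70),(68,284)))):
    a,b=[ray(c,*p,z)[:2] for p in P];print(np.linalg.norm(a-b),np.arctan2(*(a-b)[::-1])-np.pi/2,"tray centre",(a+b)/2+.04*e)
```

```text
0.07691461288957448 xyaw 0.6332890153700627 centre [0.56773938 0.3561621 ]
0.1858751130115728 0.6314510695815465 tray centre [0.50305967 0.31032263]
0.18475037707687236 0.6259731926452217 tray centre [0.43848368 0.26407718]
```

```bash
python3 -m crank '{"travel":[[0.03,0.03,0.5],[0.06,0.06,1.0],[0.06,0.06,1.25],[0.06,0.06,1.25]],"turn":[0,0,0,0]}'
python3 -m crank '{"travel":[[0,0,0.05],[0,0,0.1],[0,0,0.1]],"turn":[0,0,0]}'
```

```text
clock: 6.13
tcp_pos: [0.5696, 0.3444, 0.0831]
orientation: [-0.001, 0.454, 0.891, -0.002]
wrist_force: [0.2, -1.9, -2.0]
finger_gap: 0.0067
clock: 6.38
tcp_pos: [0.5712, 0.3462, 0.0823]
orientation: [0.0, 0.453, 0.892, 0.0]
wrist_force: [-0.0, 0.1, -1.2]
finger_gap: 0.007
```

```bash
python3 -m crank '{"travel":[[0,0,0.03],[0,0,0.03]],"turn":[0,0]}'
python3 -m crank '{"travel":[[0,0,0.03],[0,0,0.03],[0,0,0.03]],"turn":[0,0,0]}'
```

```text
clock: 6.55
tcp_pos: [0.5714, 0.3466, 0.0817]
orientation: [0.001, 0.452, 0.892, 0.001]
wrist_force: [-1.3, -1.0, 2.1]
finger_gap: 0.0067
clock: 6.8
tcp_pos: [0.5714, 0.3466, 0.0817]
orientation: [0.001, 0.452, 0.892, 0.001]
wrist_force: [-2.3, -2.1, 8.0]
finger_gap: 0.0069
```

```bash
python3 plan.py "0.5706 0.3473 0.0785 2.203|0.5706 0.3473 0.17 2.203|0.525 -0.163 0.17 1.60"
```

```text
-> [0.5706 0.3473 0.17   2.203 ]
{"travel":[[0.0,0.0,-0.76],[0.0,0.0,-1.53],[0.0,0.0,-2.29]],"turn":[0.0,0.0,0.0]}
-> [ 0.525 -0.163  0.17   1.6  ]
{"travel":[[-0.69,-0.6,0.0],[-1.37,-1.21,0.0],[-2.06,-1.81,0.0],[-2.75,-2.42,0.0],[-3.44,-3.02,0.0]],"turn":[0.04,0.09,0.13,0.17,0.22]}
{"travel":[[-0.8,-0.44,0.0],[-1.6,-0.88,0.0],[-2.4,-1.32,0.0],[-3.2,-1.76,0.0],[-4.01,-2.2,0.0]],"turn":[0.04,0.08,0.12,0.17,0.21]}
{"travel":[[-0.87,-0.26,0.0],[-1.75,-0.53,0.0],[-2.63,-0.79,0.0],[-3.5,-1.05,0.0]],"turn":[0.04,0.09,0.13,0.17]}
end cmd [0.5251, -0.1629, 0.1701, 1.603]
```

```bash
python3 -m crank '{"travel":[[0,0,0],[0,0,0],[0,0,0]],"turn":[0,0,0]}' 25
python3 -m crank '{"travel":[[0,0,-0.5],[0,0,-1.3],[0,0,-2.29]],"turn":[0,0,0]}'
python3 -m crank '{"travel":[[-0.69,-0.6,0.0],[-1.37,-1.21,0.0],[-2.06,-1.81,0.0],[-2.75,-2.42,0.0],[-3.44,-3.02,0.0]],"turn":[0.04,0.09,0.13,0.17,0.22]}'
python3 -m crank '{"travel":[[-0.8,-0.44,0.0],[-1.6,-0.88,0.0],[-2.4,-1.32,0.0],[-3.2,-1.76,0.0],[-4.01,-2.2,0.0]],"turn":[0.04,0.08,0.12,0.17,0.21]}' 60
python3 -m crank '{"travel":[[-0.87,-0.26,0.0],[-1.75,-0.53,0.0],[-2.63,-0.79,0.0],[-3.5,-1.05,0.0],[-3.5,-1.05,0.0]],"turn":[0.04,0.09,0.13,0.17,0.17]}'
python3 -m crank '{"travel":[[0,0,0],[0,0,0]],"turn":[0,0]}'
python3 - <<'E'
from workcell import *
import cv2,pickle
from h import *
c=read_camera("wrist");pickle.dump(c,open("w4.pkl","wb"));t=read_camera("top");pickle.dump(t,open("t4.pkl","wb"))
for p in((.525,-.2217,.03),(.5232,-.1722,.05),(.5204,-.1165,.03)):print(proj(c,p).round())
f=lambda r:cv2.resize(c["image"][r:r+140,235:325],None,fx=4.2,fy=4.2,interpolation=cv2.INTER_CUBIC)
cv2.imwrite("pics/w4.png",cv2.cvtColor(np.hstack([f(0),f(130)]),cv2.COLOR_RGB2BGR));s=get_state();print(s["tcp_pos"],s["wrist_force"])
E
```

```text
clock: 7.05
tcp_pos: [0.5708, 0.3468, 0.0793]
orientation: [0.0, 0.452, 0.892, 0.0]
wrist_force: [-0.0, -0.1, -0.8]
finger_gap: 0.0248
clock: 7.3
tcp_pos: [0.5688, 0.3458, 0.1684]
orientation: [-0.002, 0.452, 0.892, -0.003]
wrist_force: [1.2, 0.5, -0.0]
finger_gap: 0.0253
clock: 7.72
tcp_pos: [0.554, 0.1629, 0.1708]
orientation: [0.0, 0.548, 0.836, -0.0]
wrist_force: [-0.1, -0.5, 0.0]
finger_gap: 0.0251
clock: 8.13
tcp_pos: [0.5377, -0.0195, 0.1708]
orientation: [0.0, 0.633, 0.774, 0.0]
wrist_force: [0.9, 0.9, 0.1]
finger_gap: 0.0599
clock: 8.55
tcp_pos: [0.525, -0.1696, 0.1707]
orientation: [0.001, 0.699, 0.716, -0.001]
wrist_force: [1.2, -0.2, 0.6]
finger_gap: 0.06
clock: 8.72
tcp_pos: [0.5248, -0.1634, 0.1706]
orientation: [-0.0, 0.696, 0.718, 0.0]
wrist_force: [0.3, -0.1, -0.5]
finger_gap: 0.0599
[274. 252.]
[273. 210.]
[272. 144.]
[ 0.5250377  -0.16232207  0.17074464] [-0.47376539 -0.38539078 -0.12490538]
```

View pics/w4.png

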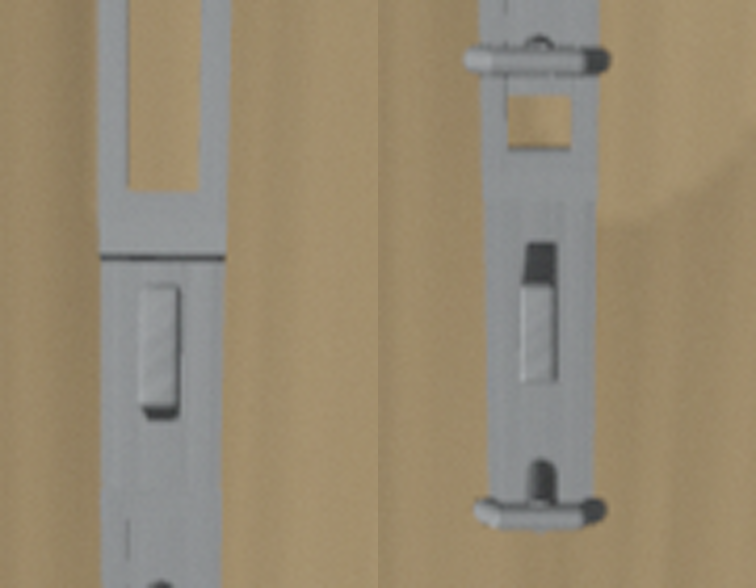

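Run:
```python
import pickle
from h import *
c=pickle.load(open("w4.pkl","rb"))
R=lambda X,Y,z:ray(c,235+(X-378)/4.2,130+Y/4.2,z)[:2]
L=lambda X,Y,z:ray(c,235+X/4.2,Y/4.2,z)[:2]
W=dict(mh=R(541,512,.03),mt=R(539,333,.05),fh=R(538,60,.03),ms=R(539,150,.011),ft=L(159,346,.05))
for k,v in W.items():print(k,v.round(4))
for a,b in(("mt","mh"),("ms","mt"),("fh","mt"),("ft","fh")):print(a,b,np.linalg.norm(W[a]-W[b]).round(4),np.arctan2(*(W[b]-W[a])[::-1]).round(3))
a,b=R(476,510,.0275),R(605,510,.0275);print("mbar",np.arctan2(*(b-a)[::-1])-np.pi/2)
a,b=R(466,60,.0275),R(608,60,.0275);print("fbar",np.arctan2(*(b-a)[::-1])-np.pi/2)
```

```text
mh [ 0.525  -0.2219]
mt [ 0.5233 -0.1717]
fh [ 0.5212 -0.1166]
ms [ 0.5219 -0.1387]
ft [ 0.5198 -0.0666]
mt mh 0.0502 -1.536
ms mt 0.033 -1.529
fh mt 0.0552 -1.534
ft fh 0.05 -1.543
mbar -1.5383706380492597
fbar -1.5388524088734656
```

```bash
python3 plan.py "0.5251 -0.1629 0.1701 1.603|0.5233 -0.1717 0.06 1.607"
echo; python3 plan.py "0.5740 -0.1166 0.0221 3.173|0.5740 -0.1166 0.125 3.173|0.5084 0.3009 0.125 2.20"
```

```text
-> [ 0.5233 -0.1717  0.06    1.607 ]
{"travel":[[-0.07,-0.02,0.92],[-0.15,-0.03,1.84],[-0.22,-0.05,2.75]],"turn":[-0.0,-0.0,-0.0]}
end cmd [0.5234, -0.1718, 0.0601, 1.603]

-> [ 0.574  -0.1166  0.125   3.173 ]
{"travel":[[0.0,0.0,-0.86],[0.0,0.0,-1.72],[0.0,0.0,-2.57]],"turn":[0.0,0.0,0.0]}
-> [0.5084 0.3009 0.125  2.2   ]
{"travel":[[0.11,0.87,-0.0],[0.22,1.75,-0.0],[0.33,2.62,-0.0],[0.44,3.49,-0.0],[0.55,4.37,-0.0]],"turn":[0.08,0.16,0.24,0.32,0.41]}
{"travel":[[0.44,0.76,-0.0],[0.89,1.52,-0.0],[1.34,2.27,-0.0],[1.79,3.03,-0.0],[2.24,3.79,-0.0]],"turn":[0.08,0.16,0.24,0.32,0.4]}
{"travel":[[0.71,0.52,-0.0],[1.41,1.05,-0.0]],"turn":[0.08,0.16]}
end cmd [0.5086, 0.3009, 0.1249, 2.203]
```

```bash
python3 -m crank '{"travel":[[-0.07,-0.02,0.92],[-0.15,-0.03,1.84],[-0.22,-0.05,2.75],[-0.22,-0.05,2.75],[-0.22,-0.05,2.75]],"turn":[0,0,0,0,0]}' 40
python3 -m crank '{"travel":[[0,0,0.4],[0,0,0.8],[0,0,1.1],[0,0,1.1]],"turn":[0,0,0,0]}'
python3 -m crank '{"travel":[[0,0,0],[0,0,0],[0,0,0],[0,0,0],[0,0,0]],"turn":[0,0,0,0,0]}' 0 80
python3 -m crank '{"travel":[[0,0,-0.07],[0.03,0,-0.15],[0.03,0,-0.15],[0.03,0,-0.15]],"turn":[0,0,0,0]}'
python3 -m crank '{"travel":[[0.01,0.14,0],[0.03,0.28,0],[0.07,0.42,0],[0.12,0.55,0],[0.18,0.67,0]],"turn":[-0.104,-0.209,-0.313,-0.417,-0.522]}'
python3 -m crank '{"travel":[[0.01,0.14,0],[0.03,0.28,0],[0.07,0.42,0],[0.12,0.55,0],[0.18,0.67,0]],"turn":[-0.104,-0.209,-0.313,-0.417,-0.522]}'
python3 -m crank '{"travel":[[0.01,0.14,0],[0.03,0.28,0],[0.07,0.42,0],[0.12,0.55,0],[0.18,0.67,0]],"turn":[-0.104,-0.209,-0.313,-0.417,-0.522]}'
python3 -m crank '{"travel":[[0,0,0],[0,0,0]],"turn":[0,0]}'
python3 - <<'E'
from workcell import *
import cv2,pickle
c=read_camera("wrist");pickle.dump(c,open("w5.pkl","wb"))
cv2.imwrite("pics/w5.png",cv2.cvtColor(c["image"],cv2.COLOR_RGB2BGR));s=get_state();print(s["tcp_pos"],s["wrist_force"])
E
```

```text
clock: 9.23
tcp_pos: [0.5217, -0.1702, 0.0596]
orientation: [-0.002, 0.695, 0.719, -0.001]
wrist_force: [0.7, -0.1, 1.1]
finger_gap: 0.04
clock: 9.57
tcp_pos: [0.5239, -0.1718, 0.0176]
orientation: [0.0, 0.695, 0.719, 0.0]
wrist_force: [-0.4, -0.0, -1.3]
finger_gap: 0.0399
clock: 9.98
tcp_pos: [0.5247, -0.1729, 0.019]
orientation: [0.001, 0.696, 0.718, 0.001]
wrist_force: [-0.8, 0.3, 7.5]
finger_gap: 0.0071
clock: 10.32
tcp_pos: [0.5235, -0.1712, 0.0232]
orientation: [0.0, 0.696, 0.718, 0.0]
wrist_force: [0.1, 0.4, -1.2]
finger_gap: 0.0068
clock: 10.73
tcp_pos: [0.55, -0.1632, 0.0226]
orientation: [-0.0, 0.485, 0.875, -0.0]
wrist_force: [-0.1, 0.0, -2.4]
finger_gap: 0.0065
clock: 11.15
tcp_pos: [0.5689, -0.1427, 0.0225]
orientation: [-0.0, 0.242, 0.97, 0.0]
wrist_force: [0.1, -0.2, -1.3]
finger_gap: 0.0067
clock: 11.57
tcp_pos: [0.5751, -0.1157, 0.0225]
orientation: [-0.0, -0.016, 1.0, 0.0]
wrist_force: [-0.1, 0.3, -2.2]
finger_gap: 0.0068
clock: 11.73
tcp_pos: [0.575, -0.1158, 0.0226]
orientation: [-0.0, -0.012, 1.0, 0.0]
wrist_force: [-0.4, -0.4, -2.0]
finger_gap: 0.0067
[ 0.57508414 -0.11606161  0.02262636] [-0.54910125  0.18769977 -0.58526712]
```

View pics/w5.png

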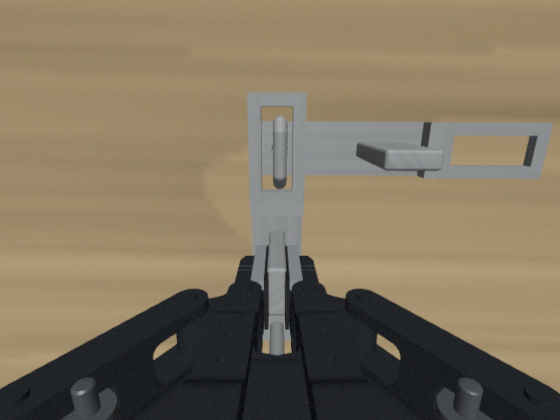

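Same good fit as before: the first link's T bar at (280,117–188) lies inside the slot (260–293, 106–191), square. I'll lift off and carry it to the middle tier.

```bash
python3 -m crank '{"travel":[[0,0,-0.3],[0,0,-0.7],[0,0,-1.3],[0,0,-2.0],[0,0,-2.57]],"turn":[0,0,0,0,0]}'
python3 -m crank '{"travel":[[0.11,0.87,0],[0.22,1.75,0],[0.33,2.62,0],[0.44,3.49,0],[0.55,4.37,0]],"turn":[0.08,0.16,0.24,0.32,0.41]}'
python3 -m crank '{"travel":[[0.44,0.76,0],[0.89,1.52,0],[1.34,2.27,0],[1.79,3.03,0],[2.24,3.79,0]],"turn":[0.08,0.16,0.24,0.32,0.4]}'
python3 -m crank '{"travel":[[0.71,0.52,0],[1.41,1.05,0],[1.41,1.05,0],[1.41,1.05,0]],"turn":[0.08,0.16,0.16,0.16]}'
python3 - <<'E'
from workcell import *
import pickle
s=get_state();print(s["tcp_pos"],s["orientation"],s["wrist_force"])
c=read_camera("top");pickle.dump(c,open("t6.pkl","wb"));pickle.dump(read_camera("wrist"),open("w6.pkl","wb"))
E
```

```text
clock: 12.2
tcp_pos: [0.5753, -0.1165, 0.1271]
orientation: [0.0, -0.012, 1.0, -0.0]
wrist_force: [1.2, -0.8, -0.9]
finger_gap: 0.0069
clock: 12.62
tcp_pos: [0.5482, 0.059, 0.1258]
orientation: [0.0, 0.194, 0.981, -0.0]
wrist_force: [1.3, -0.1, -1.7]
finger_gap: 0.0068
clock: 13.03
tcp_pos: [0.5217, 0.2335, 0.1257]
orientation: [0.0, 0.385, 0.923, -0.0]
wrist_force: [0.2, 0.9, -1.9]
finger_gap: 0.0069
clock: 13.37
tcp_pos: [0.5112, 0.3033, 0.1254]
orientation: [0.0, 0.453, 0.891, -0.0]
wrist_force: [-0.6, -0.1, -2.2]
finger_gap: 0.0065
[0.51124552 0.30325568 0.12536964] [ 1.00313904e-04  4.53273322e-01  8.91371555e-01 -1.90492661e-04] [-0.57725475 -0.11997861 -2.22009774]
```

```bash
python3 -m crank '{"travel":[[0,-0.05,0.6],[0,-0.09,1.2],[0,-0.09,1.75],[0,-0.09,1.75]],"turn":[0,0,0,0]}'
python3 -m crank '{"travel":[[0,0,0.04],[0,0,0.08],[0,0,0.08]],"turn":[0,0,0]}'
python3 -m crank '{"travel":[[0,0,0.03],[0,0,0.05],[0,0,0.05]],"turn":[0,0,0]}'
```

```text
clock: 13.8
tcp_pos: [0.5078, 0.2972, 0.0526]
orientation: [-0.001, 0.456, 0.89, -0.002]
wrist_force: [-0.1, -0.2, -1.5]
finger_gap: 0.0065
clock: 14.05
tcp_pos: [0.5094, 0.2991, 0.0531]
orientation: [0.0, 0.455, 0.891, 0.0]
wrist_force: [0.1, -0.0, -1.4]
finger_gap: 0.0066
clock: 14.3
tcp_pos: [0.5094, 0.2997, 0.0514]
orientation: [0.001, 0.454, 0.891, 0.0]
wrist_force: [0.4, -1.5, 3.4]
finger_gap: 0.0067
```

```bash
python3 -m crank '{"travel":[[0,0,0],[0,0,0],[0,0,0]],"turn":[0,0,0]}' 25
python3 -m crank '{"travel":[[0,0,-0.5],[0,0,-1.3],[0,0,-2.2],[0,0,-2.5]],"turn":[0,0,0,0]}'
python3 - <<'E'
import pickle
from h import *
c=pickle.load(open("w5.pkl","rb"))
a=ray(c,413,159,.05);h=ray(c,280,152.5,.0275);print("tab",a,"hook",h,np.linalg.norm((a-h)[:2]),np.arctan2(*(h-a)[1::-1]))
E
python3 plan.py "0.5089 0.2996 0.1497 2.203|0.5198 -0.0666 0.15 1.60|0.5198 -0.0666 0.06 1.60"
```

```text
clock: 14.55
tcp_pos: [0.5088, 0.2999, 0.0506]
orientation: [0.0, 0.454, 0.891, 0.0]
wrist_force: [-0.7, -0.6, 0.2]
finger_gap: 0.025
clock: 14.88
tcp_pos: [0.5107, 0.3007, 0.1555]
orientation: [0.002, 0.454, 0.891, 0.002]
wrist_force: [1.6, -0.3, 0.8]
finger_gap: 0.0249
tab [ 0.51909382 -0.06697396  0.05      ] hook [ 0.5203054  -0.11618707  0.0275    ] 0.04922802288702951 -1.5461822678524249
-> [ 0.5198 -0.0666  0.15    1.6   ]
{"travel":[[-0.75,-0.52,-0.0],[-1.51,-1.04,-0.0],[-2.26,-1.56,-0.0],[-3.02,-2.08,-0.0],[-3.77,-2.6,-0.0]],"turn":[0.06,0.12,0.18,0.24,0.3]}
{"travel":[[-0.88,-0.27,-0.0],[-1.75,-0.54,-0.01],[-2.62,-0.81,-0.01],[-3.5,-1.09,-0.01],[-4.37,-1.36,-0.01]],"turn":[0.06,0.12,0.18,0.24,0.3]}
-> [ 0.5198 -0.0666  0.06    1.6   ]
{"travel":[[-0.0,0.0,0.75],[-0.0,0.0,1.5],[-0.0,0.0,2.25]],"turn":[0.0,0.0,0.0]}
end cmd [0.5197, -0.0665, 0.0601, 1.603]
```

```bash
python3 -m crank '{"travel":[[-0.75,-0.52,0],[-1.51,-1.04,0],[-2.26,-1.56,0],[-3.02,-2.08,0],[-3.77,-2.6,0]],"turn":[0.06,0.12,0.18,0.24,0.3]}'
python3 -m crank '{"travel":[[-0.88,-0.27,0],[-1.75,-0.54,0],[-2.62,-0.81,0],[-3.5,-1.09,0],[-4.37,-1.36,0]],"turn":[0.06,0.12,0.18,0.24,0.3]}' 40
python3 -m crank '{"travel":[[0,0,0.75],[0,0,1.5],[0,0,2.25],[0,0,2.25],[0,0,2.25]],"turn":[0,0,0,0,0]}'
python3 -m crank '{"travel":[[0,0,0],[0,0,0]],"turn":[0,0]}'
```

```text
clock: 15.3
tcp_pos: [0.5129, 0.1153, 0.1506]
orientation: [0.0, 0.583, 0.812, 0.0]
wrist_force: [0.9, 0.9, -0.0]
finger_gap: 0.0251
clock: 15.72
tcp_pos: [0.5177, -0.0681, 0.1506]
orientation: [0.0, 0.698, 0.716, 0.0]
wrist_force: [-0.3, 0.2, -0.6]
finger_gap: 0.0397
clock: 16.13
tcp_pos: [0.5163, -0.0659, 0.0594]
orientation: [-0.002, 0.697, 0.717, -0.001]
wrist_force: [-0.1, -0.1, 1.3]
finger_gap: 0.0398
clock: 16.3
tcp_pos: [0.5197, -0.0666, 0.0626]
orientation: [0.002, 0.697, 0.717, 0.001]
wrist_force: [0.3, -0.9, 0.3]
finger_gap: 0.0401
```

```bash
python3 -m crank '{"travel":[[0,0,0.4],[0,0,0.8],[0,0,1.1],[0,0,1.1]],"turn":[0,0,0,0]}'
python3 -m crank '{"travel":[[0,0,0],[0,0,0],[0,0,0],[0,0,0],[0,0,0]],"turn":[0,0,0,0,0]}' 0 80
python3 -m crank '{"travel":[[0,0,-0.5],[0,0,-1.2],[0,0,-2.0],[0,0,-2.5],[0,0,-2.5]],"turn":[0,0,0,0,0]}'
python3 plan.py "0.5197 -0.0665 0.116 1.603|0.4439 0.2549 0.116 2.20"
```

```text
clock: 16.63
tcp_pos: [0.5178, -0.0661, 0.0162]
orientation: [-0.0, 0.697, 0.717, -0.0]
wrist_force: [-1.0, 0.1, -0.4]
finger_gap: 0.0398
clock: 17.05
tcp_pos: [0.5195, -0.0667, 0.0181]
orientation: [0.001, 0.697, 0.717, 0.001]
wrist_force: [-0.5, 0.4, 8.0]
finger_gap: 0.0069
clock: 17.47
tcp_pos: [0.5211, -0.0673, 0.1215]
orientation: [0.004, 0.697, 0.717, 0.002]
wrist_force: [1.6, -1.3, -0.5]
finger_gap: 0.0067
-> [0.4439 0.2549 0.116  2.2   ]
{"travel":[[0.9,-0.18,0.0],[1.8,-0.36,0.0],[2.7,-0.55,0.0],[3.6,-0.73,0.0],[4.5,-0.91,0.0]],"turn":[-0.07,-0.13,-0.2,-0.27,-0.33]}
{"travel":[[0.9,0.12,0.0],[1.81,0.24,0.0],[2.72,0.36,0.0],[3.63,0.48,0.0]],"turn":[-0.07,-0.13,-0.2,-0.27]}
end cmd [0.444, 0.2548, 0.116, 2.203]
```

```bash
python3 -m crank '{"travel":[[0.9,-0.18,0],[1.8,-0.36,0],[2.7,-0.55,0],[3.6,-0.73,0],[4.5,-0.91,0]],"turn":[-0.07,-0.13,-0.2,-0.27,-0.33]}'
python3 -m crank '{"travel":[[0.9,0.12,0],[1.81,0.24,0],[2.72,0.36,0],[3.63,0.48,0],[3.63,0.48,0]],"turn":[-0.07,-0.13,-0.2,-0.27,-0.27]}'
python3 -m crank '{"travel":[[0,0,0],[0,0,0],[0,0,0]],"turn":[0,0,0]}'
```

```text
clock: 17.88
tcp_pos: [0.4753, 0.1138, 0.1158]
orientation: [-0.0, 0.569, 0.822, -0.0]
wrist_force: [0.5, -0.5, -2.0]
finger_gap: 0.0067
clock: 18.3
tcp_pos: [0.4415, 0.2603, 0.1158]
orientation: [-0.001, 0.45, 0.893, 0.001]
wrist_force: [0.4, 0.4, -1.4]
finger_gap: 0.0067
clock: 18.55
tcp_pos: [0.4436, 0.2542, 0.1159]
orientation: [-0.0, 0.455, 0.891, -0.001]
wrist_force: [-0.2, -0.1, -1.6]
finger_gap: 0.0063
```

```bash
python3 -m crank '{"travel":[[0,0,0.7],[0,0,1.4],[0,0,2.0],[0,0,2.3],[0,0,2.3]],"turn":[0,0,0,0,0]}'
python3 -m crank '{"travel":[[0,0,0.04],[0,0,0.07],[0,0,0.07]],"turn":[0,0,0]}'
python3 -m crank '{"travel":[[0,0,0.02],[0,0,0.04],[0,0,0.04]],"turn":[0,0,0]}'
```

```text
clock: 18.97
tcp_pos: [0.4427, 0.2529, 0.0222]
orientation: [-0.001, 0.456, 0.89, -0.002]
wrist_force: [-1.1, 0.5, -1.9]
finger_gap: 0.0068
clock: 19.22
tcp_pos: [0.4443, 0.2546, 0.0219]
orientation: [0.0, 0.455, 0.891, 0.0]
wrist_force: [0.1, -1.0, -0.4]
finger_gap: 0.0068
clock: 19.47
tcp_pos: [0.4443, 0.2552, 0.0207]
orientation: [0.001, 0.454, 0.891, 0.0]
wrist_force: [0.3, -1.5, 2.5]
finger_gap: 0.0067
```

Contact is felt at the floor. I'll release, rise, and move clear towards -y for the final look.

```bash
python3 -m crank '{"travel":[[0,0,0],[0,0,0],[0,0,0]],"turn":[0,0,0]}' 25
python3 -m crank '{"travel":[[0,0,-0.5],[0,0,-1.3],[0,0,-2.2],[0,0,-3.1],[0,0,-4]],"turn":[0,0,0,0,0]}'
python3 -m crank '{"travel":[[-0.9,0,0],[-1.8,0,0],[-2.7,0,0],[-3.6,0,0],[-4.2,0,0]],"turn":[0,0,0,0,0]}'
python3 -m crank '{"travel":[[0,0,0],[0,0,0],[0,0,0],[0,0,0]],"turn":[0,0,0,0]}'
python3 - <<'E'
from workcell import *
from h import *
import pickle
s=get_state();print(s["clock"],s["tcp_pos"],s["wrist_force"])
T=read_camera("top");S=read_camera("scene")
d=pickle.load(open("cam0.pkl","rb"))
for n,c,b in(("top",T,(215,330,70,190)),("top",T,(410,460,165,225)),("top",T,(370,425,250,305)),("scene",S,(135,300,150,330))):
    u0,u1,v0,v1=b;print(n,b,np.abs(c["image"][v0:v1,u0:u1].astype(int)-d[n]["image"][v0:v1,u0:u1]).max(2).__gt__(40).sum())
f=lambda I,k:cv2.resize(I,None,fx=k,fy=k,interpolation=cv2.INTER_CUBIC)
a=f(T["image"][165:305,50:200],2.6);b=f(S["image"][235:345,355:480],3)
im=np.zeros((600,790,3),np.uint8);im[:a.shape[0],:a.shape[1]]=a;im[:b.shape[0],400:400+b.shape[1]]=b
e=f(T["image"][60:320,200:480],.9);im[366:600,:e.shape[1]]=e[:234]
g=f(S["image"][100:345,130:480],.95);im[367:600,300:300+g.shape[1]]=g[:233]
cv2.imwrite("pics/fin.png",cv2.cvtColor(im,cv2.COLOR_RGB2BGR))
E
```

```text
clock: 19.72
tcp_pos: [0.4438, 0.2554, 0.0202]
orientation: [0.0, 0.454, 0.891, 0.0]
wrist_force: [-0.0, -0.6, -0.2]
finger_gap: 0.0251
clock: 20.13
tcp_pos: [0.4432, 0.2552, 0.1816]
orientation: [-0.0, 0.454, 0.891, -0.0]
wrist_force: [2.8, 0.4, 0.2]
finger_gap: 0.0249
clock: 20.55
tcp_pos: [0.5441, 0.117, 0.1802]
orientation: [0.001, 0.455, 0.891, 0.0]
wrist_force: [0.2, 0.9, 0.3]
finger_gap: 0.0251
clock: 20.88
tcp_pos: [0.5416, 0.1201, 0.18]
orientation: [-0.0, 0.454, 0.891, -0.0]
wrist_force: [0.5, 0.6, 0.4]
finger_gap: 0.0246
20.8833 [0.54159455 0.12009585 0.17996177] [0.50135256 0.56735615 0.35614733]
top (215, 330, 70, 190) 0
top (410, 460, 165, 225) 0
top (370, 425, 250, 305) 0
scene (135, 300, 150, 330) 531
```

View pics/fin.png

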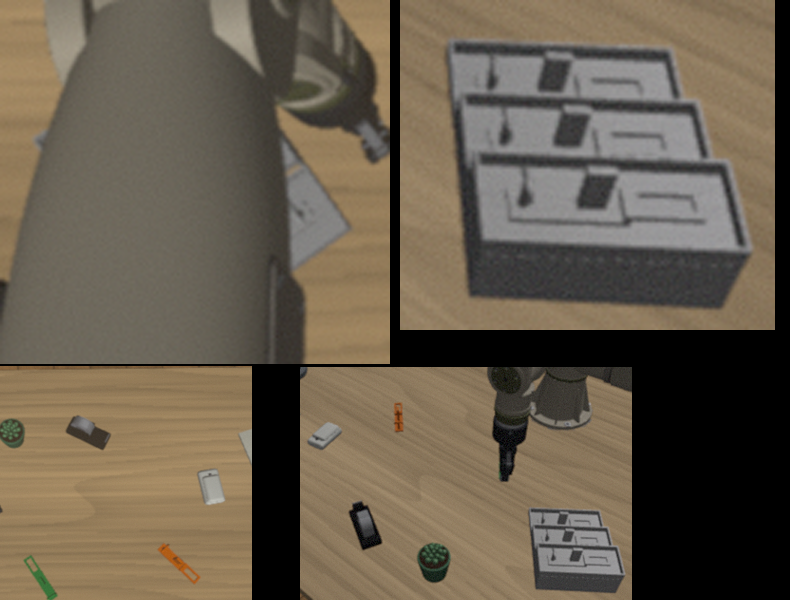

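The scene view shows one link lying flat in each tier. The pot, dispenser and mouse are unchanged, and so are the look-alikes; the 531 changed scene pixels are the removed chain. Handing in.

```bash
python3 -c "
from workcell import *
print(hand_in())"
```

```text
the job is handed in; nothing more can be done
None
```

The job is done and handed in at about 21 s on the robot's clock. I unhooked the end link and then the middle link, each raised about 6 mm, turned square about the post and lifted straight off. The end link is in the high tier, the middle link in the mid tier and the first link in the low tier.

**Last checks**
- **Placement:** the scene view shows one link lying flat in each of the three tiers. Floor contact was felt at each placing (2.5 to 8 N). The gripper was clear at z = 0.18 m with about 0 N at the wrist.
- **Bystanders:** the top camera showed no changed pixels around the pot, dispenser, mouse and orange look-alike. The green look-alike was not compared by pixel; in the final picture it looks to be where it was.
- **Did not agree or not seen:**
  - The top view of the organiser was blocked by the arm, so the flat placement rests on the scene view alone.
  - 531 pixels changed in the scene crop. I put these down to the removed chain and did not check them further.
  - The finger gap read 6.5 to 7 mm on the 8 mm tabs throughout, though each link held securely.

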